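Clear the packing waste into the lidded bin

ROBOT

A 6-joint arm with a two-finger parallel gripper is mounted at the origin on a cart in front of the work surface, level with it; the furniture and walls round the work are solid. World frame = base frame: x ahead of the robot, y to its left, z up, the work surface at z = 0. Lengths are in m, angles in rad, forces in N, time in s.
With the tool pointing down it reaches from about 0.325 to 0.775 m from the base axis. Payload 5.5 kg.
Tool frame: the origin (TCP) lies at the very end of the fingers, on their centre line; the grasp point (between the pads) lies 19 mm behind it; z points along the fingers, y is the line along which they close (so a half turn about z gives the same grasp; the last joint's range is limited). The gripper opens to 85 mm and grips with 20 to 120 N. Pads are 22 mm wide; open, the fingers measure 114 mm over their backs; the gripper's body (76 mm by 85 mm) begins 54 mm behind the grasp point. The pads swing forward as they close: fully open they stand 13 mm farther back than shut.
Start: joints at [-1.177, 0.091, 1.231, -0, 1.82, -0.057], TCP at [0.261, -0.54, 0.231] pointing down, gripper open.
Joint ranges: [-2.87, 2.87], [-0.86, 2.18], [0.17, 2.46], [-1.51, 4.65], [0.06, 2.69], [-2.65, 2.65]. Speed limits (rad/s): [2.57, 2.57, 3.01, 3.14, 3.14, 3.14].

INTERFACE

Orientations are given as a rotation vector (axis times angle).
In Python, from plant import sense, grab_frame, camera_info, finish_job, spot_in, trace, spot_point gives the robot as it stands. The module is installed in compiled form; this text tells all that it offers.
- The arm moves only by the shell command python3 -m creep 'ROWS' [FORCE]. ROWS is JSON, a list of rows, each a list of 7 numbers: the finger opening in mm, from 0 to 85.4, then the shift along the tool's x, y, z in mm, then the turn, a rotation vector about the tool's x, y, z in degrees. In form: [[fingers, x, y, z, rx, ry, rz], ...]. A call has 1 to 20 rows; each row is the pose to reach, as a shift and turn from the pose commanded when the call began, along the tool's axes at that moment; what a row does not reach only later rows make up. A row lasts 1/10 s, in which the tool goes at most 50 mm and 8.59 degrees, less where a joint would pass 70% of its speed; a pose out of reach is approached as far as the arm can. A call with a gripper value outside its range is refused whole. The fingers move at their own pace and stop on an object; FORCE is the grip in N (left out, the last holds). Time passes only in rows, so rows that repeat a pose let the fingers close. It gives the time, the measured TCP pose, the force, the opening and the grip force at its end, in the units of the state.
- sense(): the state, without advancing time (a new reading comes with each control period).
- grab_frame(name): name is "scene" or "top"; returns the picture (400x640x3 uint8, red, green, blue); there is no depth.
- camera_info(name): a dict with "K" (3x3 intrinsics, pixels), "pose" (4x4, takes a point from camera to world coordinates). Camera axes: x right, y up, looking along -z (the intrinsics and any distortion apply to the point x, -y, -z); pixel columns grow to the right and rows downward; lengths in m; the calibration is good to about 2 mm. A picture is of the moment at which its call begins. camera_info takes no time and is no camera call.
- finish_job(): hands the job in; it is judged then, once.
Trained networks look in the newest picture that a camera, given by its name, has taken for a name from the list of things; names that differ only in an ending like _2 or _b are one class to them, and where a whole thing is asked for, a point or a joint stands for the part that bears it (a point fixed in the world has none). Each returns a list of dicts, best first, with "p" (0 to 1); they miss things now and then, are a little off and sometimes report something else, mostly with a low value. They report only what shows in the picture. A call takes as long as a camera call. They do not tell look-alikes from the thing itself.
- spot_in(camera, label): "box" ([centre column, centre row, width, height] in pixels, round what is visible of it).
- trace(camera, label): "region" (400x640 bool, what is visible of it) and "box" ([centre column, centre row, width, height] in pixels, round what is visible of it).
- spot_point(camera, label): "at" ([column, row] in pixels: a listed point, or the origin of a listed thing).
The state is a dict: "time": time; "joints": joint angles; "joint_velocities": joint speeds; "tau": joint torques, N m; "tool_pos": TCP position; "tool_rot": TCP orientation; "wrist_force": force on the tool from outside, world axes, zero at the start; "ft_torque": the same for the moment, N m; "width": opening from 0.0 (shut) to 1.0 (fully open); "gripper_force": force on a finger pad.
Only numpy, scipy, OpenCV 4.12 (cv2) and the standard library are available. Lean on these libraries where they do the work, as an engineer would, in place of code of your own. Each camera call takes 0.05 s, during which the arm holds its last target. There are 200 camera calls.

TASK

Unpacking has left two pieces of packing waste on the dark bench mat, a white L-shaped foam corner and a cardboard channel. Open the lid of the grey waste bin, put both pieces inside, and shut the lid fully again. Leave the dropper bottle standing where it is on the mat, and do not disturb the two capped bottles beside the mat.

Things in the scene. Friction and masses are not known exactly. Their poses are not given: they have to be found in the camera images.
- mat: Dark flat rubber bench mat, 170 (x) x 340 (y) x 6 mm, fixed, its top at z = 0.006. Wall cabinets hang over the back of the bench, from x = 0.62 on, above z = 0.54: keep the wrist clear of them. Origin: centre of its underside; z up.
- bin: Grey open-topped plastic waste bin, fixed to the bench, 160 mm (its x) x 220 mm (its y) x 100 mm high outside, walls and floor 5 mm thick. Origin: centre of its underside; z up. The lid hinges on the rim of its +x side, which is turned away from the mat to the robot's left; its own y axis is parallel to the hinge.
- lid (a joint): Angle of the bin's flat grey lid (160 x 220 x 8 mm, 0.12 kg): 0 shut, 1.9 fully open, past upright. It may start shut or a little ajar. The hinge is stiff: the lid stays at whatever angle it is left and takes 1 to 2 N at the knob to move.
- lid_hinge (a point): Middle of the lid's hinge line, on the bin's +x rim, 100 mm above the bench. The hinge axis is parallel to the bin's y axis.
- lid_handle (a point): Middle of the grip of the lid's round black knob, which stands on the lid's outer face near the edge opposite the hinge (in the lid 130 mm from the hinge line, 43 mm above the lid's underside, 35 mm off its outer face). The head is 28 mm across, from 27 to 43 mm off the outer face; below it is a 12 mm neck. It swings with the lid: over the lid when shut, on the far side of the lid when it stands open.
- waste_corner: White foam corner protector, an L seen from above, 36 mm high, legs 28 mm thick. Origin: underside of the long leg's middle. The long leg runs along the piece's y, 78 mm (y from -39 to +39 mm, x from -14 to +14 mm); the short leg juts out to +x at the -y end (x from 14 to 44 mm, y from -39 to -11 mm). 30 to 60 g. It lies flat, z up, its y within about 0.45 rad of the world's -x direction.
- waste_channel: Brown cardboard edge protector, a U-channel lying with its open side down, 92 mm long (its y), 44 mm wide (its x), 34 mm high, walls 6 mm. Rigid. Origin: centre of its underside. 30 to 60 g. It lies flat, z up, its y within about 0.45 rad of the world's -x direction.
- dropper_1: Bystander: brown glass dropper bottle with a black rubber bulb, 31 mm across, 94 mm tall, standing upright on the mat at either end of the row of three that it forms with the waste, or in the middle of it, about 115 mm from its neighbour. Origin: centre of its underside.
- bottle_red: Bystander: capped glass bottle with pink filling, 57 mm across, 104 mm tall, standing to the right of the mat. Origin: centre of its underside.
- bottle_green: Bystander: capped glass bottle with green filling, 56 mm across, 104 mm tall, standing to the right of the mat. Origin: centre of its underside.
Mind the look-alikes: they are no part of the job. What is shaped like the waste_corner but turquoise is not meant.

How it is judged:
On the way, in this order (a step that is already met when the one before it is completed fails the run):
1. the lid is swung open, past 0.9 rad (value of joint lid above 0.9 rad), for 0.2 s.
2. both pieces of waste are inside the open bin (x of waste_corner in the frame of bin between -0.08 and 0.08 m and y of waste_corner in the frame of bin between -0.11 and 0.11 m and z of waste_corner in the frame of bin between 0 and 0.095 m and x of waste_channel in the frame of bin between -0.08 and 0.08 m and y of waste_channel in the frame of bin between -0.11 and 0.11 m and z of waste_channel in the frame of bin between 0 and 0.095 m), for 0.2 s.
3. the lid is shut over them (value of joint lid below 0.05 rad), for 0.2 s.
At the end, for the whole second after the job is handed in: Both pieces of waste lie at rest inside the bin, the lid is shut (joint below 0.05 rad, under 8 mm at its edge), and the dropper bottle and both capped bottles stand upright (all of step 2 and linear speed of each of waste_corner, waste_channel below 0.03 m/s and value of joint lid below 0.05 rad and angle between each of dropper_1, bottle_red, bottle_green's own z axis and vertical below 0.2 rad); the robot touches nothing.
It fails at once if the dropper bottle is shifted by more than 25 mm or tipped (distance of dropper_1 from where it was at the start of the episode above 0.025 m or angle between dropper_1's own z axis and vertical above 0.35 rad).
It fails at once if the pink-filled bottle is shifted by more than 25 mm or tipped (distance of bottle_red from where it was at the start of the episode above 0.025 m or angle between bottle_red's own z axis and vertical above 0.35 rad).
It fails at once if the green-filled bottle is shifted by more than 25 mm or tipped (distance of bottle_green from where it was at the start of the episode above 0.025 m or angle between bottle_green's own z axis and vertical above 0.35 rad).
It also fails if it takes over 72 s, if anything falls off the work surface, if the arm or the gripper's body presses on something with over 40 N, if the wrist force passes 120 N, or if a joint passes its speed limit or range.

## Working session

There is one attempt and no reset: what is moved stays moved. The work goes in short steps, Python scripts to look and compute and a shell command to move; the robot and the scene stay as the last step left them, time stands still between calls to the robot, and variables do not carry over. Pictures are saved under pics/ and viewed, at most 10 in all, crops included, and the job is handed in when it is done.

```bash
mkdir -p pics; cat > h.py <<'E'
import numpy as np, cv2
from scipy.spatial.transform import Rotation as R
from plant import *
def ray(cam,px):
    c=camera_info(cam);K=np.array(c["K"]);T=np.array(c["pose"])
    d=np.linalg.inv(K)@[px[0],px[1],1];d=T[:3,:3]@[d[0],-d[1],-d[2]]
    return T[:3,3],d
def at_z(cam,px,z):
    o,d=ray(cam,px);return o+d*(z-o[2])/d[2]
def proj(cam,p):
    c=camera_info(cam);K=np.array(c["K"]);T=np.linalg.inv(np.array(c["pose"]))
    q=T[:3,:3]@np.array(p)+T[:3,3];q=K@[q[0],-q[1],-q[2]];return q[:2]/q[2]
def save(cam,n):
    im=grab_frame(cam);cv2.imwrite(f"pics/{n}.png",im[:,:,::-1]);return im
def totool(v):
    return R.from_rotvec(sense()["tool_rot"]).inv().apply(v)
E
python3 - <<'E'
from h import *
np.set_printoptions(precision=3,suppress=True)
a=save("top","t0");b=save("scene","s0")
for c in("top","scene"):
    i=camera_info(c);print(c,np.array(i["pose"]).round(3).tolist(),np.array(i["K"]).round(0).tolist(),[k for k in i])
    for l in("waste_corner","waste_channel","dropper_1","bottle_red","bottle_green","bin","lid_hinge","lid_handle"):
        for d in spot_point(c,l)[:3]:print(c,l,np.round(d["at"],1),round(d["p"],2))
s=sense();print(s["tool_pos"],s["tool_rot"],R.from_rotvec(s["tool_rot"]).as_matrix())
E
```

```text
top [[-0.004, 0.988, -0.154, 0.251], [-1.0, -0.005, -0.003, 0.072], [-0.004, 0.154, 0.988, 1.341], [0.0, 0.0, 0.0, 1.0]] [[393.0, 0.0, 322.0], [0.0, 393.0, 203.0], [0.0, 0.0, 1.0]] ['K', 'pose']
top waste_corner [325.1 200. ] 0.81
top waste_corner [187.5 209.8] 0.56
top waste_channel [359.6 199.5] 0.88
top waste_channel [255.8 195.5] 0.28
top dropper_1 [390.5 199.2] 0.58
top bottle_red [443.3 190.2] 0.81
top bin [258.5 196.9] 0.59
top lid_hinge [227.4 194.3] 0.64
top lid_handle [261.4 183.2] 0.87
scene [[0.474, 0.586, -0.657, -0.377], [-0.88, 0.297, -0.371, -0.391], [-0.023, 0.754, 0.657, 0.963], [0.0, 0.0, 0.0, 1.0]] [[420.0, 0.0, 313.0], [0.0, 420.0, 205.0], [0.0, 0.0, 1.0]] ['K', 'pose']
scene waste_corner [199.8 195.4] 0.75
scene waste_corner [315.5 238. ] 0.55
scene waste_channel [343.6 244.9] 0.93
scene dropper_1 [383.7 256. ] 0.59
scene dropper_1 [447.8 268.4] 0.28
scene bottle_red [447.  269.9] 0.74
scene lid_hinge [447.  271.2] 0.57
[ 0.261 -0.54   0.231] [3.062 0.702 0.   ] [[ 0.9    0.436  0.   ]
 [ 0.436 -0.9   -0.   ]
 [ 0.     0.    -1.   ]]
```

```bash
python3 - <<'E'
import cv2
a=cv2.imread("pics/t0.png")[130:265,160:480]
b=cv2.imread("pics/s0.png")[130:330,150:500]
a=cv2.resize(a,(800,337),interpolation=2); 
cv2.imwrite("pics/tc.png",a);cv2.imwrite("pics/sc.png",cv2.resize(b,(800,457),interpolation=2))
E
```

```text
(no output)
```

View pics/tc.png

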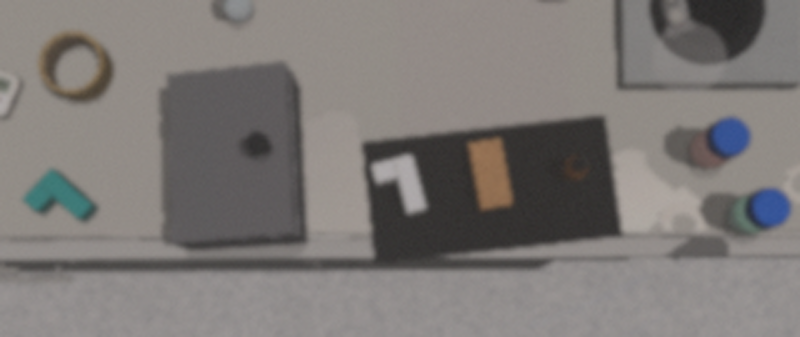

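View pics/sc.png

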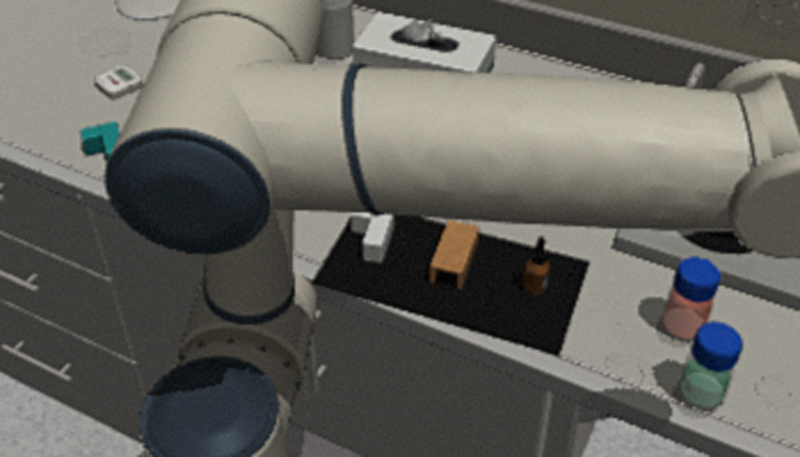

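The top view shows two L-shapes. The white one at (320,203) is on the mat and is the target. The turquoise one at (184,208), left of the bin, is the look-alike. The channel is at (356,199), the dropper at (390,197), the knob at (263,188), and the bin lid spans about columns 226-280 and rows 156-227. The crop above already confirms the choice of the white L on the mat.

```bash
python3 - <<'E'
from h import *
np.set_printoptions(precision=3,suppress=True)
im=cv2.imread("pics/t0.png");hsv=cv2.cvtColor(im,cv2.COLOR_BGR2HSV).astype(int)
H,S,V=hsv[...,0],hsv[...,1],hsv[...,2]
win=lambda m,c0,c1,r0,r1:np.pad(m[r0:r1,c0:c1],((r0,400-r1),(c0,640-c1)))
cor=win(V>140,305,335,188,222); ch=win((S>70)&(H<25),340,370,175,222)
dr=win((S>70)&(H<25),380,405,180,215)
def rect(m,z,n):
    ys,xs=np.nonzero(m)
    P=np.array([at_z("top",(x,y),z)[:2] for x,y in zip(xs,ys)],np.float32)
    print(n,len(xs),"mean",P.mean(0),"rect",cv2.minAreaRect(P*1000));return P
rect(ch,.04,"chan");P=rect(cor,.042,"corner");rect(dr,.05,"drop")
# corner: fit L template
from scipy.optimize import minimize
def cost(p):
    c,s=np.cos(p[2]),np.sin(p[2]);g=[]
    xs,ys=np.meshgrid(np.arange(-14,44.1,2),np.arange(-39,39.1,2));k=(xs<=14)|(ys<=-11)
    q=np.c_[xs[k],ys[k]]/1000@np.array([[c,s],[-s,c]])+p[:2]
    from scipy.ndimage import map_coordinates
    pr=[];
    px=np.array([proj("top",(a,b,.042)) for a,b in q])
    return -map_coordinates(G,[px[:,1],px[:,0]],order=1).mean()
G=cv2.GaussianBlur(cor.astype(float),(0,0),1.0)
best=None
for y in (1.3,1.57,1.85):
    r=minimize(cost,[P[:,0].mean(),P[:,1].mean()+.01,y],method="Nelder-Mead",options=dict(initial_simplex=np.array([[P[:,0].mean(),P[:,1].mean(),y]]*4)+np.r_[np.zeros((1,3)),np.diag([.015,.015,.25])],maxiter=80))
    print(r.x,r.fun)
for l,z in(("lid_handle",.143),("lid_hinge",.1),("bin",0)):
    d=spot_point("top",l)[0];print(l,at_z("top",d["at"],z),d["p"])
for l in("lid","bin"):
    for t in trace("top",l)[:1]:print(l,t["box"],t["p"]);rect(t["region"],.108,l)
for px in((390,197),(452,185),(468,213)):print(at_z("top",px,.1))
for x,y in((168,78),(285,65),(300,240),(165,243)):print(at_z("top",(160+x/2.5,130+y/2.5),.108))
for t in spot_point("top","dropper_1"):print(at_z("top",t["at"],.006))
E
```

```text
chan 433 mean [ 0.465 -0.037] rect ((465.4670715332031, -36.728172302246094), (99.154052734375, 51.373600006103516), 8.526784896850586)
corner 254 mean [0.452 0.088] rect ((440.6896667480469, 101.32367706298828), (81.92498779296875, 85.9235610961914), 13.976005554199219)
drop 29 mean [ 0.465 -0.147] rect ((467.1672668457031, -147.3548583984375), (28.440288543701172, 17.95238494873047), 55.145633697509766)Traceback (most recent call last):
  File "<stdin>", line 26, in <module>
    res = _minimize_neldermead(fun, x0, args, callback, bounds=bounds,
                               **options)
    fsim[k] = func(sim[k])
              ~~~~^^^^^^^^
    fx = function(np.copy(x), *(wrapper_args + args))
  File "<stdin>", line 21, in cost
  File "h.py", line 11, in proj
    c=camera_info(cam);K=np.array(c["K"]);T=np.linalg.inv(np.array(c["pose"]))
ValueError: time passes only in moves, steps and waits
```

```bash
sed -i 's/^def ray/_ci={}\ndef ci(n):\n    if n not in _ci:_ci[n]=camera_info(n)\n    return _ci[n]\ndef ray/; s/=camera_info(cam)/=ci(cam)/' h.py; python3 - <<'E'
from h import *
from scipy.optimize import minimize
from scipy.ndimage import map_coordinates
np.set_printoptions(precision=3,suppress=True)
im=cv2.imread("pics/t0.png");V=im.min(2).astype(float)
G=np.zeros((400,640));G[188:222,308:335]=V[188:222,308:335]
G=cv2.GaussianBlur(G,(0,0),.7)
xs,ys=np.meshgrid(np.arange(-20,50.1,2),np.arange(-45,45.1,2))
ins=((abs(xs)<=14)&(abs(ys)<=39))|((xs>=14)&(xs<=44)&(ys>=-39)&(ys<=-11))
w=np.where(ins,1.,-1.).ravel();w[w>0]/=(w>0).sum();w[w<0]/=(w<0).sum()
def cost(p):
    c,s=np.cos(p[2]),np.sin(p[2])
    q=np.c_[xs.ravel(),ys.ravel()]/1000@np.array([[c,s],[-s,c]])+p[:2]
    px=np.array([proj("top",(a,b,.042)) for a,b in q])
    return -(map_coordinates(G,[px[:,1],px[:,0]],order=1)*w).sum()
for y in (1.57,1.85):
    x0=np.array([.445,.08,y])
    r=minimize(cost,x0,method="Nelder-Mead",options=dict(initial_simplex=np.r_[[x0],x0+np.diag([.015,.015,.2])],maxiter=60))
    print("corner",r.x,r.fun)
for l,z in(("lid_handle",.143),("lid_hinge",.1),("bin",0)):
    d=spot_point("top",l)[0];print(l,at_z("top",d["at"],z),d["p"])
for t in trace("top","lid")[:1]:
    cs,_=cv2.findContours(t["region"].astype(np.uint8),0,1);c=max(cs,key=cv2.contourArea)[:,0]
    P=np.array([at_z("top",p,.108)[:2]*1000 for p in c],np.float32);print("lid",t["p"],cv2.minAreaRect(P),cv2.boxPoints(cv2.minAreaRect(P)).tolist())
print("knob",at_z("top",(160+257/2.5,130+145/2.5),.15))
for x,y in((168,78),(285,65),(300,240),(165,243)):print(at_z("top",(160+x/2.5,130+y/2.5),.108))
E
```

```text
corner [0.452 0.073 1.836] -85.51445214011403
corner [0.452 0.073 1.836] -85.51444765392625
lid_handle [0.5   0.265 0.143] 0.87
lid_hinge [0.473 0.38  0.1  ] 0.64
bin [0.481 0.297 0.   ] 0.59
lid 0.77 ((484.8770751953125, 300.5184020996094), (224.25039672851562, 155.56690979003906), 3.6344244480133057) [[368.04669189453125, 371.03778076171875], [377.9080810546875, 215.78375244140625], [601.7074584960938, 229.9990234375], [591.8460693359375, 385.2530517578125]]
knob [0.484 0.259 0.15 ]
[0.581 0.383 0.108]
[0.597 0.231 0.108]
[0.37  0.209 0.108]
[0.367 0.379 0.108]
```

```bash
cat >> h.py <<'E'
def go(x,y,z,yaw):
    s=sense();M=R.from_rotvec(s["tool_rot"])
    d=M.inv().apply(np.array([x,y,z])-s["tool_pos"])*1000
    c,q=np.cos(yaw),np.sin(yaw);T=R.from_matrix(np.array([[c,q,0],[q,-c,0],[0,0,-1.]]))
    print("t",round(s["time"],2),"shift",d.round(1),"turn",np.degrees((M.inv()*T).as_rotvec()).round(1))
E
python3 - <<'E'
from h import *
im=cv2.imread("pics/t0.png").max(2).astype(float)[175:202,250:277]
w=np.clip(70-im,0,None);print(im.min(),np.median(im));ys,xs=np.mgrid[175:202,250:277]
px=((w*xs).sum()/w.sum(),(w*ys).sum()/w.sum());print(px,at_z("top",px,.143),(w>0).sum())
go(.488,.255,.23,1.634)
E
```

```text
48.0 93.0
(np.float64(262.40019011406844), np.float64(187.63117870722434)) [0.48608166 0.26153099 0.143     ] 80
t 1.1 shift [ 550.4 -616.9    1.3] turn [ -0.   -0.  -67.8]
```

```bash
python3 -m creep '[[60,550,-617,1,0,0,-67.8],[60,550,-617,1,0,0,-67.8],[60,550,-617,1,0,0,-67.8],[60,550,-617,1,0,0,-67.8],[60,550,-617,1,0,0,-67.8],[60,550,-617,1,0,0,-67.8],[60,550,-617,1,0,0,-67.8],[60,550,-617,1,0,0,-67.8],[60,550,-617,1,0,0,-67.8],[60,550,-617,1,0,0,-67.8],[60,550,-617,1,0,0,-67.8],[60,550,-617,1,0,0,-67.8],[60,550,-617,1,0,0,-67.8],[60,550,-617,1,0,0,-67.8],[60,550,-617,1,0,0,-67.8],[60,550,-617,1,0,0,-67.8],[60,550,-617,1,0,0,-67.8],[60,550,-617,1,0,0,-67.8],[60,550,-617,1,0,0,-67.8],[60,550,-617,1,0,0,-67.8]]' 20; python3 - <<'E'
from h import *
save("scene","s1"); go(.487,.257,.126,1.634)
for l,z in(("lid_handle",.143),("lid_hinge",.1)):
    for d in spot_point("scene",l)[:2]:print(l,d["at"],at_z("scene",d["at"],z),d["p"])
E
```

```text
time: 3.1
tool_pos: [0.4876, 0.2539, 0.2306]
tool_rot: [2.151, 2.289, -0.0]
wrist_force: [-0.3, -0.9, 0.0]
width: 0.704
gripper_force: 0.0
t 3.15 shift [  3.3  -0.5 104.7] turn [ 0.   0.  -0.1]
lid_handle [269.0, 175.1] [0.50679927 0.26774521 0.143     ] 0.75
lid_hinge [237.1, 179.5] [0.48387518 0.38572871 0.1       ] 0.82
```

View pics/s1.png

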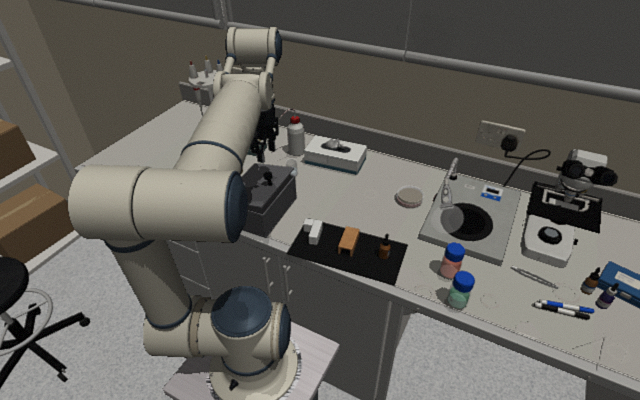

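The gripper hangs over the bin, with fingers at about (265,150) and the knob just below at (268,175). The lid is shut or nearly so. I'll triangulate the knob from both views.

```bash
python3 - <<'E'
from h import *
im=cv2.imread("pics/s1.png").max(2).astype(float)[165:192,255:280]
w=np.clip(60-im,0,None);print(im.astype(int)[::2,::2])
def tri(a,b):
    A=[];r=[]
    for c,p in(("top",a),("scene",b)):
        o,d=ray(c,p);d/=np.linalg.norm(d);Q=np.eye(3)-np.outer(d,d);A.append(Q);r.append(Q@o)
    return np.linalg.lstsq(np.vstack(A),np.hstack(r),rcond=None)[0]
print(tri((262.4,187.6),(268.5,175)),proj("scene",(.487,.252,.143)),proj("scene",(.487,.257,.160)))
E
```

```text
[[ 39  39  83  83  78  84  86  88  97 101 120 118 140]
 [ 45  38  52  42  43  43  55  80  83  77  79  76  79]
 [ 42  46  54  44  43  44  41  57  80  80  82  80  79]
 [ 42  41  41  43  42  45  42  45  75  82  81  79  77]
 [ 44  44  41  42  33  12   7   8  30  80  85  80  84]
 [ 47  43  42  45  22  14  12   7  10  80  83  81  82]
 [ 43  44  39  44  62  10   9  10   9  68  68  78  83]
 [ 43  38  47  84  83  33   3   0  54  69  79  78  80]
 [ 41  62  81  82  66  48  28   1  35  75  85  79  83]
 [ 44  64  70  54  25  27  28   6   9  68  82  82  78]
 [ 31  41  71  64  58  31  49  22  27  68  77  84  67]
 [ 32  53  65  69  67  65  71  67  68  68  70  65  32]
 [ 67  66  70  66  67  66  67  65  67  67  63  35  31]
 [ 65  67  65  70  67  66  64  67  64  70  45  28  26]]
[0.48405389 0.25620853 0.1623245 ] [269.78130611 179.77511846] [267.97430803 175.10011255]
```

The knob head's centre is at about (0.485, 0.256, 0.16), so the lid is ajar by roughly 0.12 rad. I'll descend to TCP z≈0.138 and grip.

```bash
python3 -m creep '[[60,2,1,45,0,0,0],[60,2,1,80,0,0,0],[60,2,1,92,0,0,0],[60,2,1,92,0,0,0],[20,2,1,92,0,0,0],[20,2,1,92,0,0,0],[20,2,1,92,0,0,0],[20,2,1,92,0,0,0],[20,2,1,92,0,0,0],[20,2,1,92,0,0,0]]' 25
```

```text
time: 4.25
tool_pos: [0.4843, 0.2555, 0.1393]
tool_rot: [-2.146, -2.288, 0.015]
wrist_force: [-20.5, -9.3, 4.1]
width: 0.311
gripper_force: 25.0
```

```bash
python3 -m creep '[[20,6,-4,-11,0,0,0],[20,12,-4,-21,0,0,0],[20,21,-4,-32,0,0,0],[20,30,-4,-42,0,0,0],[20,41,-4,-50,0,0,0],[20,52,-4,-58,0,0,0],[20,64,-4,-65,0,0,0],[20,77,-4,-70,0,0,0],[20,90,-4,-74,0,0,0],[20,103,-4,-77,0,0,0],[20,117,-4,-78,0,0,0],[20,130,-4,-78,0,0,0],[20,144,-4,-77,0,0,0],[20,158,-4,-74,0,0,0],[20,158,-4,-74,0,0,0]]' 25; python3 - <<'E'
from h import *
save("scene","s2")
E
```

```text
time: 5.75
tool_pos: [0.4744, 0.4163, 0.2115]
tool_rot: [-2.148, -2.292, -0.001]
wrist_force: [-2.0, -1.4, -4.1]
width: 0.311
gripper_force: 25.3
```

View pics/s2.png

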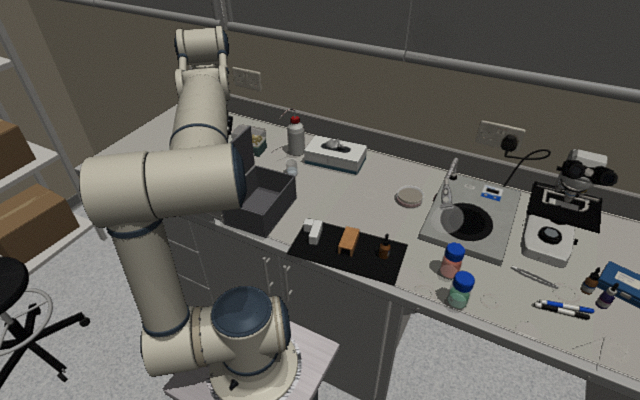

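The lid stands upright at about (243,155), the bin is open, and nothing else has moved. I'll release and lift off, then go to the white corner.

```bash
python3 -m creep '[[50,158,-4,-74,0,0,0],[50,158,-4,-74,0,0,0],[50,158,-4,-74,0,0,0],[50,158,-4,-110,0,0,0],[50,158,-4,-155,0,0,0],[50,158,-4,-160,0,0,0]]'; python3 -m creep '[[50,0,0,0,0,0,0]]';  python3 - <<'E'
from h import *
go(.444,.071,.12,.265)
E
```

```text
time: 6.4
tool_pos: [0.4606, 0.5726, 0.3805]
tool_rot: [-2.149, -2.291, -0.022]
wrist_force: [0.5, -0.1, 0.5]
width: 0.583
gripper_force: 0.0
time: 6.5
tool_pos: [0.4613, 0.5723, 0.3772]
tool_rot: [-2.15, -2.29, -0.016]
wrist_force: [0.2, -0.1, 1.0]
width: 0.583
gripper_force: 0.0
t 6.5 shift [-501.   -50.8  253.2] turn [ 0.1 -0.6 78.4]
```

I repeated the absolute offsets when each call's rows are relative to its own start, so the tool drifted left. It has let go of the knob. I'll move high back over the mat and check the lid.

```bash
python3 -m creep '[[50,-501,-51,0,0,0,78.4],[50,-501,-51,0,0,0,78.4],[50,-501,-51,0,0,0,78.4],[50,-501,-51,0,0,0,78.4],[50,-501,-51,0,0,0,78.4],[50,-501,-51,0,0,0,78.4],[50,-501,-51,100,0,0,78.4],[50,-501,-51,200,0,0,78.4],[50,-501,-51,253,0,0,78.4],[50,-501,-51,253,0,0,78.4],[50,-501,-51,253,0,0,78.4],[50,-501,-51,253,0,0,78.4],[50,-501,-51,253,0,0,78.4],[50,-501,-51,253,0,0,78.4],[50,-501,-51,253,0,0,78.4]]';  python3 - <<'E'
from h import *
im=save("scene","s3");t=save("top","t3")
o=np.zeros((560,800,3),np.uint8)
o[:560]=cv2.resize(im[110:278,170:410,::-1],(800,560),interpolation=2);cv2.imwrite("pics/s3c.png",o)
np.set_printoptions(precision=3,suppress=True)
for d in spot_point("top","lid_handle")[:2]:print(at_z("top",d["at"],.2),d["at"],d["p"])
go(.444,.071,.12,.265)
E
```

```text
time: 8.0
tool_pos: [0.4408, 0.0683, 0.1187]
tool_rot: [-3.114, -0.413, 0.0]
wrist_force: [-0.1, -0.1, 0.3]
width: 0.584
gripper_force: 0.0
[0.485 0.426 0.2  ] [204.2, 184.5] 0.66
[ 0.443 -0.121  0.2  ] [389.0, 197.5] 0.33
t 8.15 shift [ 2.  -1.1  1.5] turn [ 0.  -0.2  0.1]
```

View pics/s3c.png

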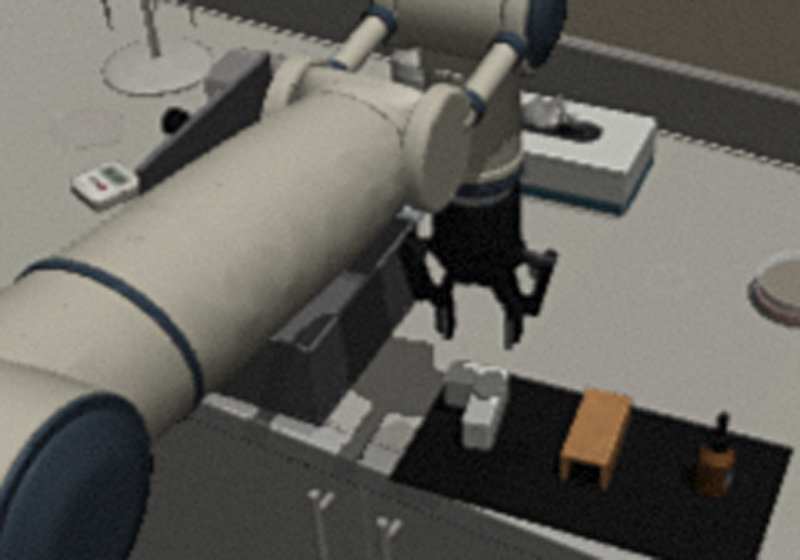

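The lid is still open, a little past upright (knob at crop (175,120)). The gripper is above the white corner with a finger on each side of its long leg. I'll descend and grip.

```bash
python3 -m creep '[[50,2,-1,50,0,0,0],[50,2,-1,90,0,0,0],[50,2,-1,109,0,0,0],[50,2,-1,109,0,0,0],[15,2,-1,109,0,0,0],[15,2,-1,109,0,0,0],[15,2,-1,109,0,0,0],[15,2,-1,109,0,0,0],[15,2,-1,109,0,0,0]]' 25; python3 - <<'E'
from h import *
go(.45,.06,.19,.265);go(.43,.30,.19,.06);go(.43,.30,.075,.06)
E
```

```text
time: 9.05
tool_pos: [0.4449, 0.0705, 0.013]
tool_rot: [-3.114, -0.416, -0.008]
wrist_force: [-0.4, 2.2, 7.5]
width: 0.324
gripper_force: 27.0
t 9.05 shift [   3.1   11.5 -177. ] turn [ 0.  -0.3  0. ]
t 9.05 shift [  46.8 -225.3 -176.9] turn [-0.  -0.3 11.8]
t 9.05 shift [  46.3 -225.3  -61.9] turn [-0.  -0.3 11.8]
```

```bash
python3 -m creep '[[15,0,0,-50,0,0,0],[15,0,0,-100,0,0,0],[15,0,0,-150,0,0,0],[15,0,0,-170,0,0,0],[15,39,-217,-170,0,0,11.8],[15,39,-217,-170,0,0,11.8],[15,39,-217,-170,0,0,11.8],[15,39,-217,-170,0,0,11.8],[15,39,-217,-170,0,0,11.8],[15,39,-217,-170,0,0,11.8],[15,39,-217,-125,0,0,11.8],[15,39,-217,-80,0,0,11.8],[15,39,-217,-42,0,0,11.8],[15,39,-217,-42,0,0,11.8]]'
```

```text
time: 10.45
tool_pos: [0.4205, 0.2869, 0.0463]
tool_rot: [3.135, 0.093, -0.015]
wrist_force: [-0.4, 0.2, -0.9]
width: 0.324
gripper_force: 26.2
```

Still held, in the bin. Release and lift straight up.

```bash
python3 -m creep '[[48,0,0,0,0,0,0],[48,0,0,0,0,0,0],[48,0,0,0,0,0,0],[48,0,0,-50,0,0,0],[48,0,0,-100,0,0,0],[65,0,0,-150,0,0,0],[65,0,0,-150,0,0,0]]'; python3 - <<'E'
from h import *
im=cv2.imread("pics/t3.png");hsv=cv2.cvtColor(im,cv2.COLOR_BGR2HSV).astype(int)
t=save("top","t4")
cv2.imwrite("pics/t4c.png",cv2.resize(t[130:265,180:480,::-1],(800,360),interpolation=2))
go(.465,-.037,.2,.148);go(.465,-.037,.010,.148)
E
```

```text
time: 11.15
tool_pos: [0.4265, 0.2913, 0.2138]
tool_rot: [-3.132, -0.094, -0.024]
wrist_force: [0.2, 1.0, 0.9]
width: 0.761
gripper_force: 0.0
t 11.2 shift [ 19.6 329.7   7.9] turn [-0.3 -0.6 -5. ]
t 11.2 shift [ 17.5 330.8 197.9] turn [-0.3 -0.6 -5. ]
```

View pics/t4c.png

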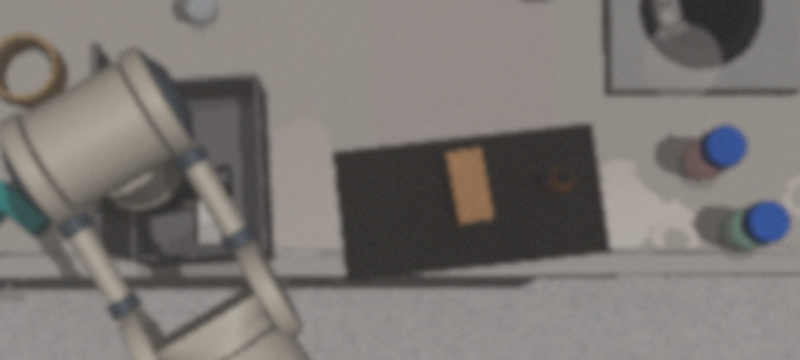

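The white corner is in the bin at crop (210,215), and the channel (470,186), dropper (560,178) and bottles have not moved. Next is the channel.

```bash
python3 -m creep '[[65,19,331,8,0,0,-5],[65,19,331,8,0,0,-5],[65,19,331,8,0,0,-5],[65,19,331,8,0,0,-5],[65,19,331,8,0,0,-5],[65,19,331,8,0,0,-5],[65,19,331,8,0,0,-5],[65,19,331,55,0,0,-5],[65,19,331,100,0,0,-5],[65,19,331,100,0,0,-5],[65,19,331,100,0,0,-5]]'; python3 - <<'E'
from h import *
t=save("scene","s5")
cv2.imwrite("pics/s5c.png",cv2.resize(t[150:290,270:430,::-1],(640,560),interpolation=2))
go(.465,-.037,.01,.155)
E
```

```text
time: 12.3
tool_pos: [0.462, -0.0395, 0.1026]
tool_rot: [-3.133, -0.231, 0.002]
wrist_force: [0.5, 0.4, 0.5]
width: 0.757
gripper_force: 0.0
t 12.35 shift [ 1.8 -2.3 94.7] turn [ 0.  -0.2 -0.4]
```

View pics/s5c.png

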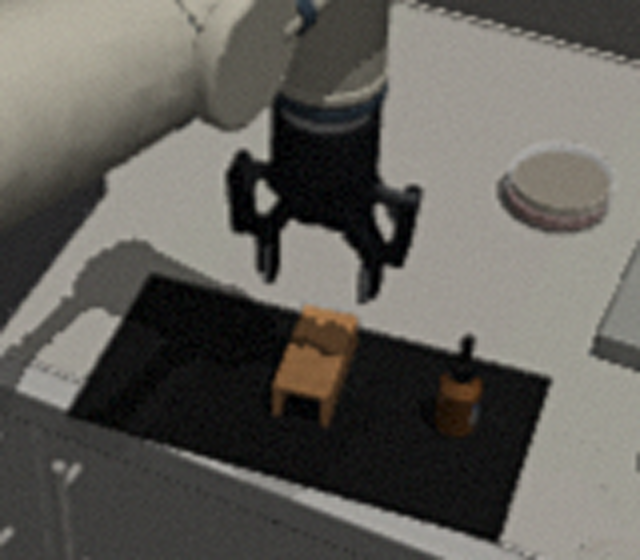

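The gripper is centred over the channel, its fingers at crop (268,275) and (370,290) on either side of it, and well clear of the dropper at (460,400). Descend and grip.

```bash
python3 -m creep '[[65,2,-2,45,0,0,0],[65,2,-2,80,0,0,0],[65,2,-2,92,0,0,0],[65,2,-2,92,0,0,0],[30,2,-2,92,0,0,0],[30,2,-2,92,0,0,0],[30,2,-2,92,0,0,0],[30,2,-2,92,0,0,0]]' 25; python3 - <<'E'
from h import *
go(.535,.292,.19,.06);go(.535,.292,.055,.06)
E
```

```text
time: 13.15
tool_pos: [0.4663, -0.0376, 0.0137]
tool_rot: [3.132, 0.231, 0.009]
wrist_force: [-0.1, 0.1, 7.6]
width: 0.509
gripper_force: 27.3
t 13.15 shift [ 117.3 -315.7 -176.2] turn [ 0.1 -0.3  5. ]
t 13.15 shift [ 116.5 -315.9  -41.2] turn [ 0.1 -0.3  5. ]
```

```bash
python3 -m creep '[[30,0,0,-50,0,0,0],[30,0,0,-100,0,0,0],[30,0,0,-150,0,0,0],[30,0,0,-172,0,0,0],[30,117,-316,-172,0,0,5],[30,117,-316,-172,0,0,5],[30,117,-316,-172,0,0,5],[30,117,-316,-172,0,0,5],[30,117,-316,-172,0,0,5],[30,117,-316,-172,0,0,5],[30,117,-316,-172,0,0,5],[30,117,-316,-172,0,0,5],[30,117,-316,-172,0,0,5],[30,117,-316,-130,0,0,5],[30,117,-316,-90,0,0,5],[30,117,-316,-45,0,0,5],[30,117,-316,-45,0,0,5],[30,117,-316,-45,0,0,5]]'
```

```text
time: 14.95
tool_pos: [0.5336, 0.2913, 0.0562]
tool_rot: [3.14, 0.092, -0.001]
wrist_force: [0.0, -0.7, 1.1]
width: 0.51
gripper_force: 26.4
```

```bash
python3 -m creep '[[64,0,0,0,0,0,0],[64,0,0,0,0,0,0],[64,0,0,0,0,0,0],[64,0,0,-50,0,0,0],[64,0,0,-100,0,0,0],[64,0,0,-150,0,0,0],[60,0,0,-200,0,0,0],[60,0,0,-250,0,0,0],[60,0,0,-300,0,0,0],[60,0,200,-300,0,0,0],[60,0,200,-300,0,0,0],[60,0,200,-300,0,0,0],[60,0,200,-300,0,0,0],[60,0,200,-300,0,0,0]]'; python3 - <<'E'
from h import *
t=save("top","t6");s=save("scene","s6")
o=np.vstack([cv2.resize(t[130:240,170:370],(545,300),interpolation=2),cv2.resize(s[100:240,170:420],(545,300),interpolation=2)])
cv2.imwrite("pics/c6.png",o[:,:,::-1])
for c in("top","scene"):
  for l in("lid_handle","lid_hinge"):
    for d in spot_point(c,l)[:2]:print(c,l,np.round(d["at"],1),round(d["p"],2))
E
```

```text
time: 16.35
tool_pos: [0.5457, 0.0874, 0.3568]
tool_rot: [3.139, 0.082, 0.004]
wrist_force: [-0.6, 0.2, 0.2]
width: 0.703
gripper_force: 0.0
top lid_handle [201.1 186.8] 0.81
top lid_hinge [227.2 190.8] 0.71
```

View pics/c6.png

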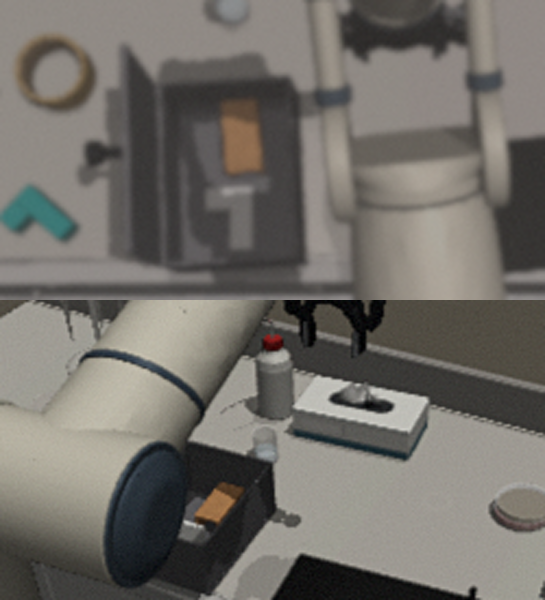

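Both pieces are in the bin, and the lid leans open with the knob on its left at top pixel ≈(205,186). I'll work out the lid angle for a regrip.

```bash
python3 - <<'E'
from h import *
im=cv2.imread("pics/t6.png").max(2).astype(float)[178:196,196:214]
print(im.astype(int)[::1,::1])
c,s=np.cos(1.634),np.sin(1.634)
for th in(1.4,1.5,1.6,1.7,1.8,1.9):
    u=-.13*np.cos(th)+.043*np.sin(th);w=.13*np.sin(th)+.043*np.cos(th)
    p=np.array([.478+u*c,.38+u*s,.1+w]);
    t=p+[-.0*c,0,0]; e=[.478+c*-.16*np.cos(th),.38-s*.16*np.cos(th),.1+.16*np.sin(th)]
    print(th,p.round(3),proj("top",p).round(1),"edge",proj("top",e).round(1))
E
```

```text
[[143 144 144 143 143 144 145 145 145 144 144 142 132 116 101  95  95  95]
 [144 143 143 145 145 144 143 145 142 142 142 141 136 122 104  97  93  96]
 [142 145 144 144 141 139 136 133 133 133 136 138 137 122 104  95  95  98]
 [143 143 143 142 139 127 116 109 107 109 113 123 130 120 104  95  95  96]
 [143 145 144 141 131 110  88  77  74  73  82  99 113 111  99  90  89  92]
 [145 144 143 137 120  92  68  59  55  55  61  74  87  91  84  78  78  81]
 [145 143 143 137 117  86  60  52  51  51  54  57  62  67  69  64  64  65]
 [145 142 142 137 115  84  58  54  51  52  49  49  50  55  53  55  53  58]
 [146 144 143 137 117  83  61  54  53  53  51  46  49  50  54  51  55  58]
 [144 144 143 138 118  88  61  52  53  50  50  51  58  62  64  64  61  66]
 [144 143 142 137 123  95  66  54  49  51  49  58  70  81  80  81  80  80]
 [145 143 140 133 121  97  70  53  51  55  62  75  94 102  96  92  90  90]
 [143 142 133 122 113  96  76  65  67  73  88 101 112 111 103  94  95  95]
 [144 138 126 111 102  92  83  80  85  94 105 115 120 116 102  95  96  92]
 [142 135 122 104  98  93  91  92  93  99 108 113 113 107 100  95  93  92]
 [142 132 117 102  96  95  95  95  95  97 103 102 103 100  96  94  94  91]
 [142 134 120 102  97  95  94  95  98 101 106 107 105 101  97  93  93  93]
 [144 136 124 107  96  96  96  98 103 116 124 125 123 111 100  94  93  94]]
1.4 [0.477 0.4   0.235] [209.2 184.9] edge [223.7 182.2]
1.5 [0.476 0.414 0.233] [204.8 185.4] edge [217.9 182.4]
1.6 [0.475 0.427 0.229] [200.7 186. ] edge [212.2 182.8]
1.7 [0.474 0.439 0.223] [196.9 186.6] edge [206.7 183.3]
1.8 [0.473 0.451 0.217] [193.5 187.3] edge [201.4 183.8]
1.9 [0.473 0.463 0.209] [190.5 188.1] edge [196.4 184.5]
```

The head centre at about (204.5,185.5) gives θ≈1.5, so the knob is where I left it. I'll regrip at TCP (0.474, 0.416, 0.212).

```bash
python3 - <<'E'
from h import *
go(.4745,.416,.34,1.634)
E
```

```text
t 16.65 shift [ -50.8 -325.6   15.6] turn [  0.   -0.  -90.1]
```

```bash
python3 -m creep '[[50,-51,-326,16,0,0,-90.1],[50,-51,-326,16,0,0,-90.1],[50,-51,-326,16,0,0,-90.1],[50,-51,-326,16,0,0,-90.1],[50,-51,-326,16,0,0,-90.1],[50,-51,-326,16,0,0,-90.1],[50,-51,-326,16,0,0,-90.1],[50,-51,-326,16,0,0,-90.1],[50,-51,-326,16,0,0,-90.1],[50,-51,-326,16,0,0,-90.1],[50,-51,-326,16,0,0,-90.1],[50,-51,-326,16,0,0,-90.1],[50,-51,-326,16,0,0,-90.1],[50,-51,-326,16,0,0,-90.1]]'; python3 - <<'E'
from h import *
go(.4745,.416,.212,1.634)
E
```

```text
time: 18.05
tool_pos: [0.4747, 0.4156, 0.3392]
tool_rot: [-2.153, -2.288, 0.0]
wrist_force: [-0.2, -0.7, 0.4]
width: 0.584
gripper_force: 0.0
t 18.05 shift [  0.4  -0.2 127.2] turn [-0.   0.  -0.1]
```

```bash
python3 -m creep '[[50,0,0,45,0,0,0],[50,0,0,90,0,0,0],[50,0,0,115,0,0,0],[50,0,0,127,0,0,0],[50,0,0,127,0,0,0],[20,0,0,127,0,0,0],[20,0,0,127,0,0,0],[20,0,0,127,0,0,0],[20,0,0,127,0,0,0],[20,0,0,127,0,0,0]]' 25
```

```text
time: 19.05
tool_pos: [0.4745, 0.4158, 0.2152]
tool_rot: [-2.151, -2.289, -0.004]
wrist_force: [-4.9, -0.2, 1.9]
width: 0.316
gripper_force: 24.9
```

```bash
python3 -m creep '[[20,-13,0,-3,0,0,0],[20,-27,0,-4,0,0,0],[20,-40,0,-4,0,0,0],[20,-54,0,-3,0,0,0],[20,-67,0,0,0,0,0],[20,-81,0,4,0,0,0],[20,-93,0,10,0,0,0],[20,-105,0,16,0,0,0],[20,-116,0,24,0,0,0],[20,-127,0,33,0,0,0],[20,-136,0,43,0,0,0],[20,-145,0,53,0,0,0],[20,-151,0,62,0,0,0],[20,-156,0,71,0,0,0],[20,-160,0,80,0,0,0],[20,-164,0,88,0,0,0],[20,-164,0,92,0,0,0],[20,-164,0,92,0,0,0]]' 25
```

```text
time: 20.85
tool_pos: [0.4846, 0.2504, 0.1239]
tool_rot: [2.152, 2.287, -0.001]
wrist_force: [-10.4, -6.0, 10.2]
width: 0.318
gripper_force: 26.5
```

```bash
python3 -m creep '[[50,0,0,0,0,0,0],[50,0,0,0,0,0,0],[50,0,0,0,0,0,0],[50,0,0,-45,0,0,0],[50,0,0,-65,0,0,0],[0,0,0,-65,0,0,0],[0,0,0,-65,0,0,0],[0,0,0,-65,0,0,0],[0,0,0,-65,0,0,0],[0,0,0,-65,0,0,0]]'; python3 -m creep '[[0,0,0,15,0,0,0],[0,0,0,25,0,0,0],[0,0,0,30,0,0,0],[0,0,0,33,0,0,0],[0,0,0,36,0,0,0],[0,0,0,36,0,0,0]]'
```

```text
time: 21.85
tool_pos: [0.4848, 0.2513, 0.184]
tool_rot: [-2.151, -2.288, 0.003]
wrist_force: [-1.0, 0.5, -0.7]
width: -0.003
gripper_force: 0.0
time: 22.45
tool_pos: [0.4847, 0.2513, 0.1514]
tool_rot: [2.152, 2.289, 0.0]
wrist_force: [-5.8, -3.1, 10.6]
width: 0.0
gripper_force: 5.0
```

Contact with the knob top at z=0.151, exactly the shut height (0.108 + 0.043). Retreat and verify.

```bash
python3 -m creep '[[0,0,0,-50,0,0,0],[0,0,0,-100,0,0,0],[0,0,0,-150,0,0,0],[0,-200,0,-150,0,0,0],[0,-200,0,-150,0,0,0],[0,-200,0,-150,0,0,0],[0,-200,0,-150,0,0,0],[0,-200,0,-150,0,0,0],[0,-200,0,-150,0,0,0]]'; python3 - <<'E'
from h import *
t=save("top","t7")
cv2.imwrite("pics/t7c.png",cv2.resize(t[130:265,180:480,::-1],(800,360),interpolation=2))
E
```

```text
time: 23.35
tool_pos: [0.4976, 0.051, 0.2994]
tool_rot: [-2.155, -2.286, -0.001]
wrist_force: [-0.0, 0.2, -0.1]
width: -0.002
gripper_force: 0.0
```

View pics/t7c.png

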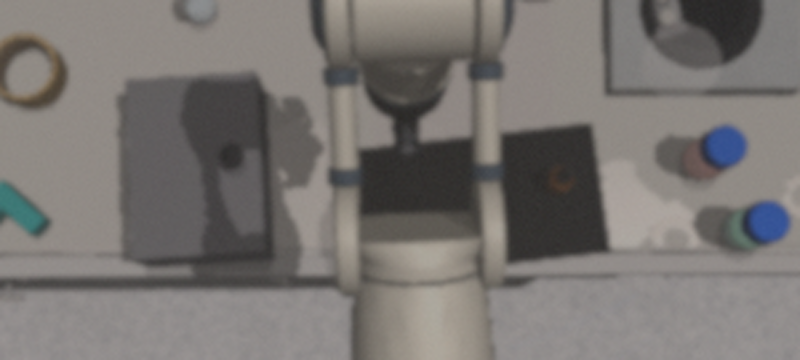

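The lid is shut (knob at crop (232,155)), the dropper (560,178) and both bottles are where they were, and the robot touches nothing.

```bash
python3 -c "from plant import *;print(finish_job())"
```

```text
the job is handed in; nothing more can be done
None
```

I put both pieces of waste in the bin, shut the lid fully, left the dropper and both capped bottles where they stood, and handed the job in after about 23 s of robot time; no verdict came back.

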